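# Set a stamp blank in the carving vice by pushing

## Task

Push the plain square stone blank across the table into the open wooden carving vice, until it stands square and flush against the vice's back fence. Then push the sliding jaw sideways until it closes on the blank and traps it snugly in the corner against both fences. Only push: keep the blank standing on the table, never lift it or knock it over, leave the other things on the table where they are, and finish with the hand clear.

Things in the scene. Friction and masses are not known exactly. Their poses are not given: they have to be found in the camera images.
- bed: Wooden carving vice fixed to the table, without a floor: the blank slides on the table. Origin: on the table at the inner corner of its two fences, each 45 mm high and 30 mm thick. Back fence: inner face at x = 0, from y = +30 to -225 mm. Side fence: inner face at y = 0, from the back fence forward to x = -55 mm. Open towards -x (roughly the robot); z up. Position and yaw vary.
- jaw (a joint): Sliding wooden jaw, 58 mm long (vice x -62 to -4 mm), 25 mm thick, 45 mm high; its tongue, 46 to 54 mm up, lies across the back fence. Value in m: 0 = wide open, grows towards the side fence (vice +y), range 0 to 0.080, starts at 0 to 0.02. Clamping face at vice y = -0.100 + value; shut on the blank at about 0.060. Takes 3 N to slide, stays where left.
- jaw_back (a point): Centre of the jaw's outer face (the one to push, facing vice -y), 25 mm above the table; moves with the jaw. Axes as the vice's.
- blank: The stone blank to be set: a plain rectangular block of pale marble, 40 x 40 mm and 48 mm tall, standing upright, about 0.2 kg, with flat top and no carving (all other stones have carved tops). Origin: centre of its underside; z up. It starts in front of the vice's mouth, a little turned.
- seal_lane: Bystander: carved stone stamp, 32 mm square, 68 mm tall, animal-shaped top, standing on the side-fence side of the path to the vice. Origin: centre of underside.
- seal_side: Bystander: carved stone stamp, 30 mm square, 66 mm tall, domed top, standing on the jaw side, in front of the vice. Origin: centre of underside.
- seal_back: Bystander: carved stone stamp, 28 mm square, 60 mm tall, knob top, standing behind the back fence. Origin: centre of underside.
- paste_jar: Bystander: small round ink-paste jar, 64 mm across, 40 mm tall, right of the vice. Origin: centre of underside.
- whetstone: Bystander: grey sharpening stone, 150 x 50 x 22 mm, lying right of the vice. Origin: centre of underside.
- burin: Bystander: engraving knife, black square handle and steel blade, 180 mm long along its x, 12 mm high, lying left of the vice. Origin: on the table under it, 80 mm from the handle end.
- parcel: Bystander: cardboard parcel, 120 x 90 x 60 mm, left of the vice. Origin: centre of underside.
There are look-alikes about, which are no part of the job. What is shaped like the blank but green or purple is not meant.

How it is judged (in metres and radians):
On the way, in this order (a step that is already met when the one before it is completed fails the run):
1. the blank stands square against the back fence (x of blank in the frame of bed between -0.0235 and -0.017 m and (angle between the x axis of blank and the x axis of bed, either way round below 0.07 rad or angle between the y axis of blank and the x axis of bed, either way round below 0.07 rad) and z of blank in the frame of bed below 0.004 m and angle between blank's own z axis and vertical below 0.06 rad), for 0.2 s.
2. then the jaw has closed on the blank, in the corner of both fences (all of step 1 and y of blank in the frame of bed between -0.0235 and -0.017 m and value of joint jaw between 0.0565 and 0.0635 m), for 0.2 s.
At the end, for the whole second after the job is handed in: The blank stands upright on the table, square to the vice within 4 degrees, within 3.5 mm of the back fence and of the side fence, and the jaw has closed on it (jaw value 0.0565 to 0.0635 m); all at rest (all of step 2 and linear speed of blank below 0.01 m/s); the robot touches nothing.
It fails at once if the blank is lifted off the table (height (world z) of blank above 0.012 m).
It fails at once if the blank is tipped over (angle between blank's own z axis and vertical above 0.35 rad).
It fails at once if another thing on the table is moved by more than 15 mm (distance of any of seal_lane, seal_side, seal_back, paste_jar, whetstone, burin, parcel from where it was at the start of the episode above 0.015 m).
It also fails if it takes over 58 s, if anything falls off the work surface, if the arm or the gripper's body presses on something with over 40 N, if the wrist force passes 120 N, or if a joint passes its speed limit or range.

## Robot

A 6-joint arm with a two-finger parallel gripper is mounted at the origin on the work surface. World frame = base frame: x ahead of the robot, y to its left, z up, the work surface at z = 0. Lengths are in m, angles in degrees, forces in N, time in s.
With the tool pointing down it reaches from about 0.35 to 0.725 m from the base axis. Payload 6 kg.
Tool frame: the origin (TCP) lies on the centre line of the jaws, within the pads' length; the fingertips stand 11 mm ahead of it and the grasp point (between the pads) lies 8 mm behind it (robot.nose_length is the distance from the TCP to the fingertips, in m); z points along the fingers, y is the line along which they close (so a half turn about z gives the same grasp; the last joint's range is limited). The gripper opens to 85 mm and grips with 20 to 120 N. Pads are 22 mm wide; open, the fingers measure 114 mm over their backs; the gripper's body (76 mm by 85 mm) begins 54 mm behind the grasp point. The pads swing forward as they close: fully open they stand 13 mm farther back than shut.
Start: joints at [-51.526, 2.303, 4.859, 0, -92.561, -19.12], TCP at [0.199, -0.566, 0.242] pointing down, gripper open.
Joint ranges: [-146.85, 146.85], [-73.84, 115.35], [-62.03, 85.46], [-188.31, 113.3], [-161.28, -10.13], [-171.36, 171.36]. Speed limits (degrees/s): [147.25, 147.25, 172.46, 180, 180, 180].

## Interface

Orientations are given as [roll, pitch, yaw] about the fixed x, y, z axes, in that order (R = Rz(yaw) Ry(pitch) Rx(roll)).
In Python, from cell import readout, grab_frame, calibration, workorder, robot gives the robot as it stands.
- The arm moves only by the tool play_rows, never from a script. Its argument "deltas" is one flat list of numbers, 7 for each row, row after row: the shift along the tool's x, y, z in mm, then the turn, a rotation vector about the tool's x, y, z in rad, then the finger opening in mm, from 0 to 85.4. In form: [dx, dy, dz, wx, wy, wz, gripper, dx, dy, dz, wx, wy, wz, gripper, ...]. A call has 1 to 10 rows; each row shifts and turns the commanded pose from where the row before left it, along the tool's axes as they then stand; what a row does not reach is not made up. A row lasts 1/10 s, in which the tool goes at most 50 mm and 8.59 degrees, less where a joint would pass 70% of its speed; a pose out of reach is approached as far as the arm can. A call is refused whole if a number of a shift passes 50 or a number of a turn 0.15, either way. A call with a gripper value outside its range is refused whole. The fingers move at their own pace and stop on an object; "grip_force" is the grip in N (left out, the last holds). Time passes only in rows, so rows that do not move let the fingers close. It gives the time, the measured TCP pose, the force, the opening and the grip force at its end, in the units of the state.
- readout.state(): the state, without advancing time (a new reading comes with each control period).
- grab_frame(name): name is "side" or "top"; returns the picture (384x512x3 uint8, red, green, blue); there is no depth.
- calibration(name): a dict with "fx", "fy", "cx", "cy" (pixels), "distortion" ([k1, k2, p1, p2, k3] as OpenCV has them; the pictures are not rectified), "world_from_camera" (4x4, takes a point from camera to world coordinates). Camera axes: x right, y up, looking along -z (the intrinsics and any distortion apply to the point x, -y, -z); pixel columns grow to the right and rows downward; lengths in m; the calibration is good to about 2 mm. A picture is of the moment at which its call begins. calibration takes no time and is no camera call.
- workorder.close_job(): hands the job in; it is judged then, once.
The state is a dict: "time_s": time; "q": joint angles; "qvel": joint speeds; "joint_efforts": joint torques, N m; "position": TCP position; "tool_rot": TCP orientation; "wrist_force": force on the tool from outside, world axes, zero at the start; "wrist_torque": the same for the moment, N m; "finger_gap": finger opening in m; "grasp_force": force on a finger pad.
Only numpy, scipy, OpenCV 4.12 (cv2) and the standard library are available. Lean on these libraries where they do the work, as an engineer would, in place of code of your own. Each camera call takes 0.05 s, during which the arm holds its last target. There are 200 camera calls.

## Working session

There is one attempt and no reset: what is moved stays moved. The work goes in short steps, Python scripts to look and compute and a tool call to move; the robot and the scene stay as the last step left them, time stands still between calls to the robot, and variables do not carry over. Pictures are saved under pics/ and viewed, at most 10 in all, crops included, and the job is handed in when it is done.

Besides the shell and the picture viewer there is one more tool, called after "Request:" as name(argument=value, ...), one argument or row to a line, values as JSON. play_rows: Moves the arm, as the interface text tells. Its arguments: {"type":"object","properties":{"deltas":{"type":"array"},"grip_force":{"type":"number"}},"required":["deltas"]}

```bash
mkdir -p pics; ls
cat > h.py <<'E'
import numpy as np, cv2
from cell import readout, grab_frame, calibration, workorder, robot
def ray(cam,uv):
    c=calibration(cam); K=np.array([[c['fx'],0,c['cx']],[0,c['fy'],c['cy']],[0,0,1.]])
    p=cv2.undistortPoints(np.array(uv,float).reshape(-1,1,2),K,np.array(c['distortion'],float)).reshape(-1,2)
    T=np.array(c['world_from_camera']); d=np.c_[p[:,0],-p[:,1],-np.ones(len(p))]@T[:3,:3].T
    return T[:3,3],d
def onplane(cam,uv,z):
    o,d=ray(cam,uv); return o+d*((z-o[2])/d[:,2])[:,None]
E
python3 - <<'E'
from h import *
for n in('top','side'):
    im=grab_frame(n); cv2.imwrite(f'pics/{n}0.png',im[:,:,::-1])
    c=calibration(n); print(n,c['fx'],np.round(c['world_from_camera'],3).tolist())
print(readout.state())
E
```

```text
pics
top 492.0986296431052 [[0.006, 0.997, -0.083, 0.382], [-1.0, 0.006, -0.003, 0.0], [-0.003, 0.083, 0.997, 1.767], [0.0, 0.0, 0.0, 1.0]]
side 417.3776427839986 [[-0.984, 0.148, -0.099, 0.44], [-0.177, -0.767, 0.617, 0.705], [0.016, 0.625, 0.781, 0.927], [0.0, 0.0, 0.0, 1.0]]
{'time_s': 0.1, 'q': array([-5.15260667e+01,  2.33392749e+00,  4.80838099e+00, -2.33440039e-02,
       -9.25606715e+01, -1.91197759e+01]), 'qvel': array([ 0.02946347, -0.08860722,  0.08149958,  0.07992494, -0.00594442,
       -0.01714742]), 'joint_efforts': array([-4.24306258e-03, -3.69346726e+01,  3.48283660e+01,  6.95173368e+00,
       -4.58236726e-03, -1.28833921e-05]), 'position': array([ 0.19882702, -0.56580958,  0.2413948 ]), 'tool_rot': array([ 1.79910899e+02, -6.20440825e-03, -1.60644812e+02]), 'wrist_force': array([-0.32298213, -0.78038016,  0.05537178]), 'wrist_torque': array([-0.0223734 ,  0.01103695, -0.00162259]), 'grasp_force': 0.0, 'finger_gap': 0.08542652702653003}
```

View pics/top0.png

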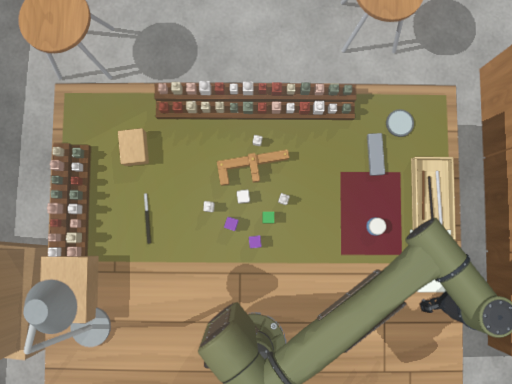

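View pics/side0.png

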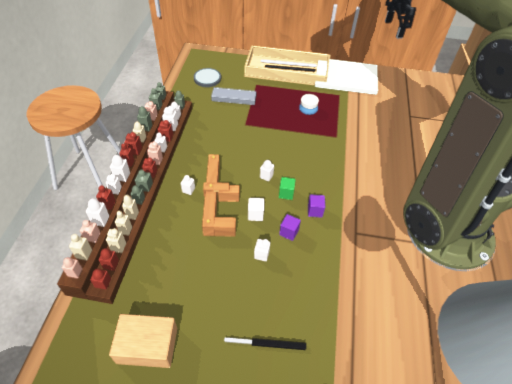

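The top view shows the vice, with its back fence running from (218,165) to (288,155), the side fence at (223,173) and the jaw at (254,167). The white blank is at (243,197), with seals at (208,206), (284,199) and (258,140). I'll zoom in on both views to measure.

Run:
```python
from h import *
t=cv2.imread('pics/top0.png')[130:260,190:310]; s=cv2.imread('pics/side0.png')[145:270,170:335]
cv2.imwrite('pics/crop_t.png',cv2.resize(t,None,fx=4.5,fy=4.5,interpolation=cv2.INTER_CUBIC))
cv2.imwrite('pics/crop_s.png',cv2.resize(s,None,fx=4.8,fy=4.8,interpolation=cv2.INTER_CUBIC))
```

```text
(no output)
```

View pics/crop_t.png

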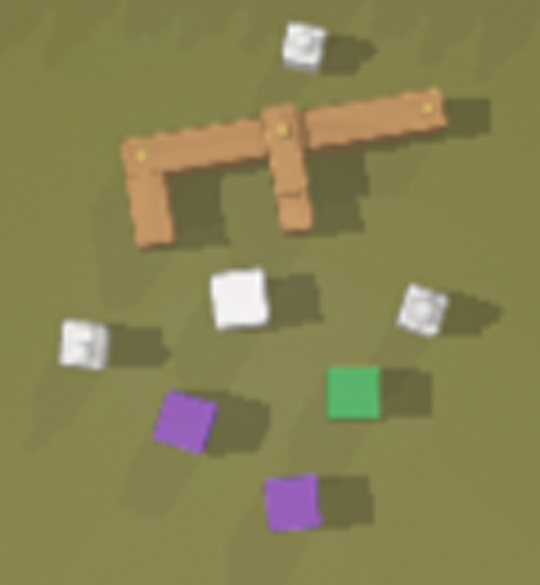

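View pics/crop_s.png

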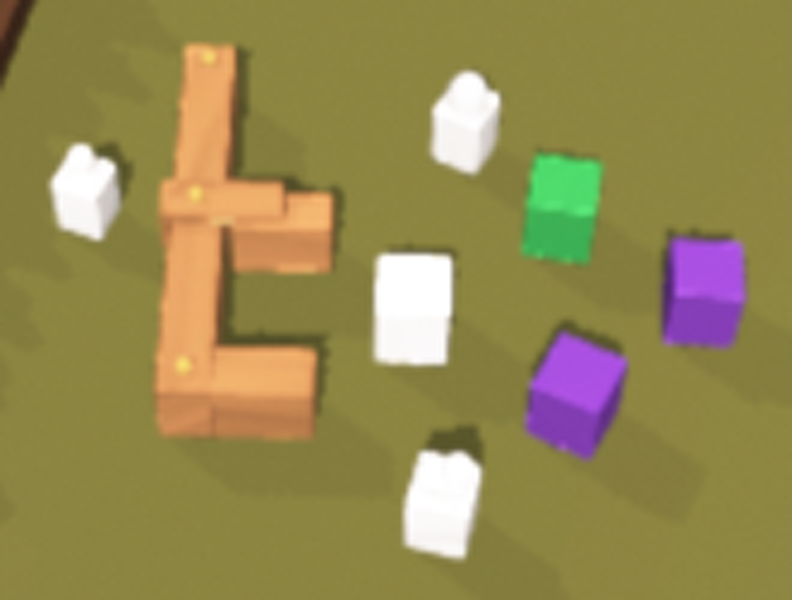

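```bash
cat >> h.py <<'E'
def cpx(cam,p,f=None,off=None):
    f=f or {'top':4.5,'side':4.8}[cam]; off=off or {'top':(190,130),'side':(170,145)}[cam]
    return (np.array(p,float)+.5)/f-.5+np.array(off)
def rigid(A,B):
    A=np.array(A,float);B=np.array(B,float);a=A-A.mean(0);b=B-B.mean(0)
    th=np.arctan2((a[:,0]*b[:,1]-a[:,1]*b[:,0]).sum(),(a*b).sum()); R=np.array([[np.cos(th),-np.sin(th)],[np.sin(th),np.cos(th)]])
    t=B.mean(0)-R@A.mean(0); return th,R,t,B-(A@R.T+t)
E
python3 - <<'E'
from h import *
V={'top':{(30,30):(122,142),(-55,30):(137,247),(-55,0):(174,241),(0,0):(168,177),(30,-225):(440,90),(0,-225):(445,125)},
'side':{(30,30):(157,403),(-55,30):(312,405),(-55,0):(317,348),(0,0):(217,348),(30,-225):(186,45),(0,-225):(236,45)}}
B={'top':[(211,276),(265,268),(270,324),(216,329)],'side':[(377,253),(452,256),(450,311),(374,309)]}
J={'top':[(312,228),(281,231)],'side':[(334,196),(331,222)]}
for c in V:
    W=onplane(c,cpx(c,list(V[c].values())),.045)[:,:2]*1000
    th,R,t,r=rigid(list(V[c]),W); print(c,'yaw',np.degrees(th),t,r.round(1).tolist())
    b=onplane(c,cpx(c,B[c]),.048)[:,:2]*1000; e=b-np.roll(b,-1,0); print(' blank',b.mean(0),np.linalg.norm(e,axis=1), np.degrees(np.arctan2(e[:,1],e[:,0]))%90,'in vice',R.T@(b.mean(0)-t))
    j=onplane(c,cpx(c,J[c]),.045)[:,:2]*1000; print(' jaw front corners vice',((j-t)@R).round(1).tolist())
for n,p in dict(lane=(85,345),side=(423,310),green=(353,392),back=(304,46),purp=(186,422)).items(): print(n,onplane('top',cpx('top',[p]),.05)[0,:2]*1000)
E
```

```text
top yaw 9.86537064411309 [623.20072097 100.07016835] [[0.3, -1.1], [1.2, 0.7], [0.9, 1.3], [-2.8, -2.9], [-0.7, 0.3], [1.0, 1.6]]
 blank [524.27991367  39.5636204 ] [42.56170681 43.95487252 42.19765148 41.6126286 ] [8.78019507 5.45060784 5.625348   5.85321988] in vice [-107.82488028  -42.66337602]
 jaw front corners vice [[-61.7, -107.0], [-60.0, -82.7]]
side yaw 9.893546854799109 [623.16179559 100.97957198] [[-2.1, 4.4], [1.0, 4.9], [0.5, -2.2], [-0.7, -1.5], [0.9, -2.5], [0.5, -3.1]]
 blank [525.56578407  37.50448121] [41.90813699 38.28575139 41.53801701 39.00612295] [7.98112462 7.22560279 8.9791247  7.79249902] in vice [-107.05080291  -45.76236673]
 jaw front corners vice [[-62.1, -109.3], [-60.7, -90.1]]
lane [487.73827453 160.14172599]
side [ 516.49140998 -102.47688029]
green [452.41799343 -48.24164369]
back [724.1364794   -8.89401224]
purp [428.43089124  81.04576139]
```

Request:
play_rows(
  deltas=[0, 0, 0, 0, 0, 0.083, 10, 0, 0, 0, 0, 0, 0.083, 10, -27, 38, 0, 0, 0, 0, 10, -27, 38, 0, 0, 0, 0, 10, -27, 38, 0, 0, 0, 0, 10, -27, 38, 0, 0, 0, 0, 10, -27, 38, 0, 0, 0, 0, 10, -27, 38, 0, 0, 0, 0, 10, -27, 38, 0, 0, 0, 0, 10, -27, 38, 0, 0, 0, 0, 10],
)

```text
time_s: 1.1
position: [0.3599, -0.2278, 0.2421]
tool_rot: [180.0, 0.0, -170.2]
wrist_force: [1.5, -1.1, -0.7]
finger_gap: 0.01
grasp_force: 0.0
```

Request:
play_rows(
  deltas=[-27, 38, 0, 0, 0, 0, 10, -27, 38, 0, 0, 0, 0, 10, -27, 38, 0, 0, 0, 0, 10, -27, 38, 0, 0, 0, 0, 10, -27, 38, 0, 0, 0, 0, 10, -27, 38, 0, 0, 0, 0, 10, 0, 0, 0, 0, 0, 0, 10, 0, 0, 0, 0, 0, 0, 10],
)

```text
time_s: 1.9
position: [0.4803, 0.0235, 0.2415]
tool_rot: [-180.0, -0.1, -170.0]
wrist_force: [0.3, -0.3, 0.4]
finger_gap: 0.0099
grasp_force: 0.0
```

```bash
cat >> h.py <<'E'
TH=np.radians(9.9); RV=np.array([[np.cos(TH),-np.sin(TH)],[np.sin(TH),np.cos(TH)]]); OV=np.array([623.2,100.5])
def st():
    s=readout.state(); p=np.array(s['position'])*1000
    print('t',round(s['time_s'],2),'tcp',p.round(1),'vice',((p[:2]-OV)@RV).round(1),'rot',s['tool_rot'].round(1),'F',s['wrist_force'].round(1),'gap',round(s['finger_gap'],4))
E
python3 -c "
from h import *
st(); print(robot.nose_length)"
```

```text
t 1.9 tcp [480.3  23.5 241.5] vice [-154.   -51.3] rot [-1.8e+02 -1.0e-01 -1.7e+02] F [ 0.3 -0.3  0.4] gap 0.0099
0.011
```

Request:
play_rows(
  deltas=[0, 7, 20, 0, 0, 0, 10, 0, 0, 45, 0, 0, 0, 10, 0, 0, 45, 0, 0, 0, 10, 0, 0, 45, 0, 0, 0, 10, 0, 0, 35, 0, 0, 0, 10, 0, 0, 20, 0, 0, 0, 10, 0, 0, 10, 0, 0, 0, 10, 0, 0, 0, 0, 0, 0, 10],
)

```text
time_s: 2.7
position: [0.4784, 0.0286, 0.0215]
tool_rot: [-180.0, -0.1, -170.2]
wrist_force: [-0.4, 0.7, -0.1]
finger_gap: 0.0095
grasp_force: 0.0
```

Run:
```python
from h import *
st(); s=grab_frame('side')[:,:,::-1][145:270,170:335]; t=grab_frame('top')[:,:,::-1][130:260,190:310]
s=cv2.resize(s,None,fx=4.8,fy=4.8,interpolation=cv2.INTER_CUBIC);cv2.imwrite('pics/s1.png',s)
```

```text
t 2.7 tcp [478.4  28.6  21.5] vice [-155.   -45.9] rot [-1.800e+02 -1.000e-01 -1.702e+02] F [-0.4  0.7 -0.1] gap 0.0095
```

View pics/s1.png

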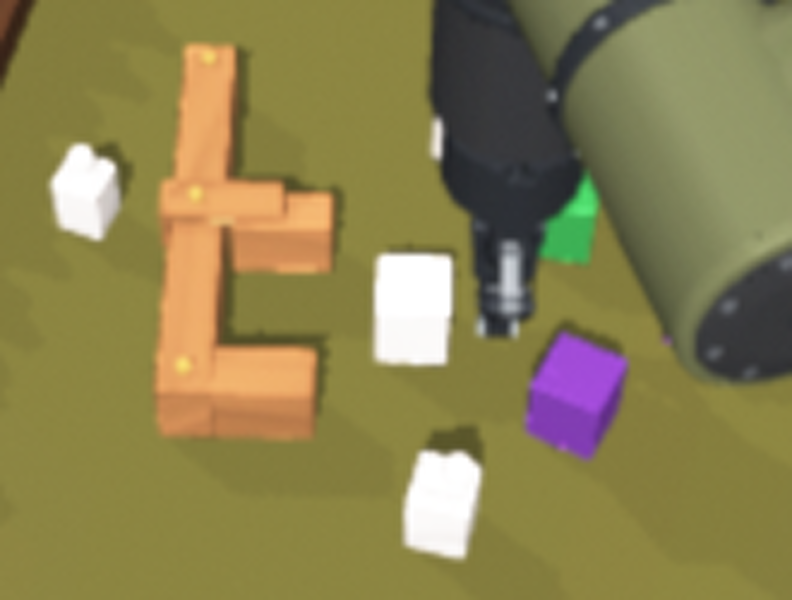

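The fingers (500,290) stand just behind the blank (414,309). I'll push slowly towards the fence.

Request:
play_rows(
  deltas=[-8, 0, 0, 0, 0, 0, 10, -6, 0, 0, 0, 0, 0, 10, -6, 0, 0, 0, 0, 0, 10, -6, 0, 0, 0, 0, 0, 10, -6, 0, 0, 0, 0, 0, 10, -6, 0, 0, 0, 0, 0, 10, -6, 0, 0, 0, 0, 0, 10, -6, 0, 0, 0, 0, 0, 10, -6, 0, 0, 0, 0, 0, 10, -6, 0, 0, 0, 0, 0, 10],
)

```text
time_s: 3.8
position: [0.5407, 0.0403, 0.0222]
tool_rot: [180.0, -0.0, -170.2]
wrist_force: [-1.5, -0.8, 1.4]
finger_gap: 0.0102
grasp_force: 1.3
```

Request:
play_rows(
  deltas=[-6, 0, 0, 0, 0, 0, 10, -6, 0, 0, 0, 0, 0, 10, -6, 0, 0, 0, 0, 0, 10, -4, 0, 0, 0, 0, 0, 10, -3, 0, 0, 0, 0, 0, 10, 0, 0, 0, 0, 0, 0, 10],
)

```text
time_s: 4.4
position: [0.5654, 0.0446, 0.0222]
tool_rot: [180.0, 0.0, -170.2]
wrist_force: [0.8, -0.1, -0.1]
finger_gap: 0.01
grasp_force: 0.0
```

Run:
```python
from h import *
st(); s=grab_frame('side')[:,:,::-1][145:270,170:335]
s=cv2.resize(s,None,fx=4.8,fy=4.8,interpolation=cv2.INTER_CUBIC);cv2.imwrite('pics/s2.png',s)
```

```text
t 4.4 tcp [565.4  44.6  22.2] vice [-66.6 -45.1] rot [ 180.     0.  -170.2] F [ 0.8 -0.1 -0.1] gap 0.01
```

View pics/s2.png

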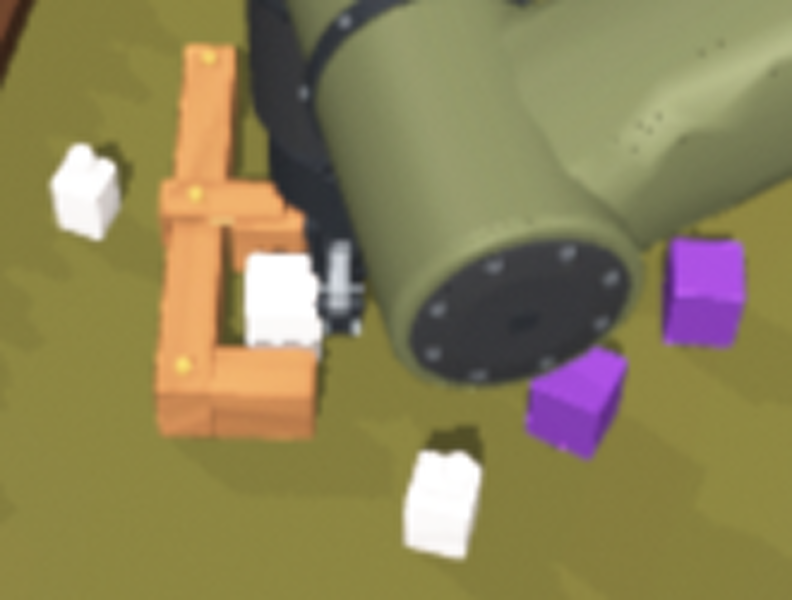

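The blank (280,300) has square edges and sits about 14 mm short of the fence.

Request:
play_rows(
  deltas=[-4, 0, 0, 0, 0, 0, 10, -4, 0, 0, 0, 0, 0, 10, -3, 0, 0, 0, 0, 0, 10, -2, 0, 0, 0, 0, 0, 10, 0, 0, 0, 0, 0, 0, 10],
)

```text
time_s: 4.95
position: [0.5781, 0.0468, 0.0223]
tool_rot: [180.0, 0.0, -170.2]
wrist_force: [0.5, 0.4, 0.7]
finger_gap: 0.0101
grasp_force: 0.0
```

Request:
play_rows(
  deltas=[-1, 0, 0, 0, 0, 0, 10, -1, 0, 0, 0, 0, 0, 10, 0, 0, 0, 0, 0, 0, 10],
)

```text
time_s: 5.25
position: [0.5797, 0.0471, 0.0223]
tool_rot: [180.0, 0.0, -170.2]
wrist_force: [-1.4, -0.5, -0.0]
finger_gap: 0.0102
grasp_force: 0.6
```

Request:
play_rows(
  deltas=[-1, 0, 0, 0, 0, 0, 10, 0, 0, 0, 0, 0, 0, 10],
)

```text
time_s: 5.45
position: [0.5807, 0.0473, 0.0223]
tool_rot: [180.0, -0.0, -170.2]
wrist_force: [-1.0, -0.8, 0.1]
finger_gap: 0.01
grasp_force: 0.7
```

Request:
play_rows(
  deltas=[-1, 0, 0, 0, 0, 0, 10, 0, 0, 0, 0, 0, 0, 10],
)

```text
time_s: 5.65
position: [0.5817, 0.0474, 0.0223]
tool_rot: [180.0, 0.0, -170.2]
wrist_force: [-1.2, 0.0, 0.6]
finger_gap: 0.0104
grasp_force: 0.6
```

Request:
play_rows(
  deltas=[-1, 0, 0, 0, 0, 0, 10, 0, 0, 0, 0, 0, 0, 10],
)

```text
time_s: 5.85
position: [0.5819, 0.0474, 0.0223]
tool_rot: [-180.0, -0.1, -170.2]
wrist_force: [-6.4, -1.0, 3.3]
finger_gap: 0.0097
grasp_force: 2.9
```

Request:
play_rows(
  deltas=[-0.7, 0, 0, 0, 0, 0, 10, 0, 0, 0, 0, 0, 0, 10],
)

```text
time_s: 6.05
position: [0.5819, 0.0474, 0.0223]
tool_rot: [-180.0, -0.2, -170.2]
wrist_force: [-10.2, -0.8, 6.5]
finger_gap: 0.0101
grasp_force: 4.8
```

Contact with the fence is made (10 N). I'll retreat, lift, and go to the jaw's outer side.

Request:
play_rows(
  deltas=[3, 0, 0, 0, 0, 0, 10, 8, 0, 0, 0, 0, 0, 10, 12, 0, 0, 0, 0, 0, 10, 0, 0, -40, 0, 0, 0, 5, 0, 0, -40, 0, 0, 0, 0, 0, 0, -20, 0, 0, 0, 0, 0, -45, 0, 0, 0, 0, 0, -20, -40, 0, 0, 0, 0, 0, -20, -10, 0, 0, 0, 0, 0, 0, 0, 0, 0, 0, 0, 0],
)

```text
time_s: 7.05
position: [0.6173, -0.0446, 0.1215]
tool_rot: [-180.0, -0.0, -170.3]
wrist_force: [0.2, 0.7, 0.2]
finger_gap: 0.0
grasp_force: 0.0
```

Run:
```python
from h import *
st(); s=grab_frame('side')[:,:,::-1][145:270,170:335]
s=cv2.resize(s,None,fx=4.8,fy=4.8,interpolation=cv2.INTER_CUBIC)
t=grab_frame('top')[:,:,::-1][130:260,190:310]
cv2.imwrite('pics/s3.png',s)
```

```text
t 7.05 tcp [617.3 -44.6 121.5] vice [ -30.7 -141.9] rot [-180.    -0.  -170.3] F [0.2 0.7 0.2] gap 0.0
```

View pics/s3.png

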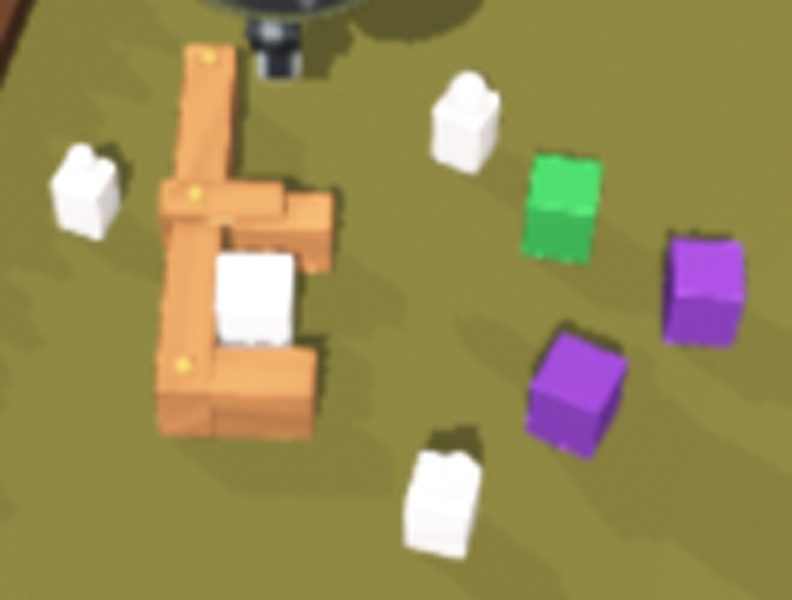

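The blank (255,298) stands flush against the back fence, and the jaw is clear of it. I'll lower the hand and push the jaw.

Request:
play_rows(
  deltas=[0, 0, 40, 0, 0, 0, 0, 0, 0, 36, 0, 0, 0, 0, 0, 0, 20, 0, 0, 0, 0, 0, 6, 0, 0, 0, 0, 0, 0, 6, 0, 0, 0, 0, 0, 0, 5, 0, 0, 0, 0, 0, 0, 5, 0, 0, 0, 0, 0, 0, 5, 0, 0, 0, 0, 0, 0, 5, 0, 0, 0, 0, 0, 0, 0, 0, 0, 0, 0, 0],
)

```text
time_s: 8.15
position: [0.6114, -0.0106, 0.0272]
tool_rot: [180.0, 0.1, -170.1]
wrist_force: [0.5, 0.1, 4.2]
finger_gap: 0.0001
grasp_force: 1.8
```

Request:
play_rows(
  deltas=[0, 4, 0, 0, 0, 0, 0, 0, 4, 0, 0, 0, 0, 0, 0, 4, 0, 0, 0, 0, 0, 0, 4, 0, 0, 0, 0, 0, 0, 3, 0, 0, 0, 0, 0, 0, 3, 0, 0, 0, 0, 0, 0, 0, 0, 0, 0, 0, 0],
)

```text
time_s: 8.85
position: [0.6077, 0.0102, 0.0271]
tool_rot: [-180.0, 0.1, -170.1]
wrist_force: [2.5, -2.5, 6.7]
finger_gap: -0.0001
grasp_force: 3.5
```

```bash
python3 -c "
from h import *
st()"
```

```text
t 8.85 tcp [607.7  10.2  27.1] vice [-30.8 -86.3] rot [-1.800e+02  1.000e-01 -1.701e+02] F [ 2.5 -2.5  6.7] gap -0.0001
```

Now small steps until the force rises.

Request:
play_rows(
  deltas=[0, 1.5, 0, 0, 0, 0, 0, 0, 1.5, 0, 0, 0, 0, 0, 0, 0, 0, 0, 0, 0, 0],
)

```text
time_s: 9.15
position: [0.6073, 0.0129, 0.0272]
tool_rot: [-179.9, 0.1, -170.2]
wrist_force: [2.6, -4.4, 5.0]
finger_gap: 0.0002
grasp_force: 4.6
```

Request:
play_rows(
  deltas=[0, 1, 0, 0, 0, 0, 0, 0, 1, 0, 0, 0, 0, 0, 0, 0, 0, 0, 0, 0, 0],
)

```text
time_s: 9.45
position: [0.6069, 0.0148, 0.0272]
tool_rot: [-179.9, 0.1, -170.2]
wrist_force: [1.3, -3.5, 5.4]
finger_gap: -0.0002
grasp_force: 4.8
```

Request:
play_rows(
  deltas=[0, 1, 0, 0, 0, 0, 0, 0, 0, 0, 0, 0, 0, 0],
)

```text
time_s: 9.65
position: [0.6068, 0.0157, 0.0272]
tool_rot: [-179.9, 0.1, -170.2]
wrist_force: [2.6, -4.1, 4.9]
finger_gap: -0.0001
grasp_force: 4.8
```

Request:
play_rows(
  deltas=[0, 1, 0, 0, 0, 0, 0, 0, 0, 0, 0, 0, 0, 0],
)

```text
time_s: 9.85
position: [0.6066, 0.0167, 0.0272]
tool_rot: [-179.9, 0.1, -170.2]
wrist_force: [3.4, -5.5, 4.7]
finger_gap: 0.0001
grasp_force: 4.8
```

Request:
play_rows(
  deltas=[0, 1, 0, 0, 0, 0, 0, 0, 0, 0, 0, 0, 0, 0],
)

```text
time_s: 10.05
position: [0.6065, 0.0171, 0.0272]
tool_rot: [-179.9, 0.1, -170.2]
wrist_force: [3.1, -6.7, 4.7]
finger_gap: 0.0
grasp_force: 5.9
```

Request:
play_rows(
  deltas=[0, 1, 0, 0, 0, 0, 0, 0, 0, 0, 0, 0, 0, 0],
)

```text
time_s: 10.25
position: [0.6065, 0.0172, 0.0272]
tool_rot: [-179.8, 0.1, -170.2]
wrist_force: [4.4, -10.2, 3.5]
finger_gap: -0.0001
grasp_force: 7.5
```

Run:
```python
from h import *
st(); s=grab_frame('side')[:,:,::-1][145:270,170:335]
s=cv2.resize(s,None,fx=4.8,fy=4.8,interpolation=cv2.INTER_CUBIC);cv2.imwrite('pics/s4.png',s)
```

```text
t 10.25 tcp [606.5  17.2  27.2] vice [-30.8 -79.2] rot [-1.798e+02  1.000e-01 -1.702e+02] F [  4.4 -10.2   3.5] gap -0.0001
```

View pics/s4.png

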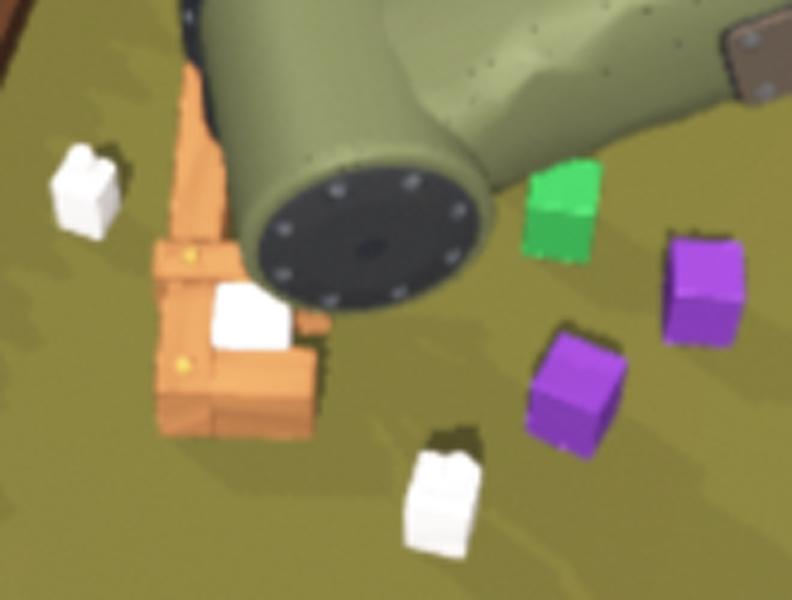

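The jaw has stalled against the blank where expected (TCP at vice y = -79). I'll press a touch more, then back off and lift clear.

Request:
play_rows(
  deltas=[0, 1, 0, 0, 0, 0, 0, 0, 0, 0, 0, 0, 0, 0, 0, 0, 0, 0, 0, 0, 0, 0, -3, 0, 0, 0, 0, 0, 0, -10, 0, 0, 0, 0, 0, 0, -20, 0, 0, 0, 0, 0, 0, -20, -10, 0, 0, 0, 0, 0, -10, -40, 0, 0, 0, 0, 0, 0, -40, 0, 0, 0, 0, 0, 0, -40, 0, 0, 0, 0],
)

```text
time_s: 11.3
position: [0.6151, -0.0423, 0.156]
tool_rot: [179.9, -0.2, -170.2]
wrist_force: [0.5, 0.5, 0.8]
finger_gap: 0.0001
grasp_force: 0.0
```

Request:
play_rows(
  deltas=[0, -40, -20, 0, 0, 0, 0, 0, -40, 0, 0, 0, 0, 0, 0, -40, 0, 0, 0, 0, 0, 0, -20, 0, 0, 0, 0, 0, 0, 0, 0, 0, 0, 0, 0, 0, 0, 0, 0, 0, 0, 0],
)

```text
time_s: 11.9
position: [0.6395, -0.1798, 0.1747]
tool_rot: [179.9, -0.1, -170.2]
wrist_force: [-0.4, 1.1, -0.3]
finger_gap: 0.0004
grasp_force: 0.0
```

Run:
```python
from h import *
st(); s=grab_frame('side')[:,:,::-1][180:245,190:265]; t=grab_frame('top')[:,:,::-1][140:200,205:280]
f=lambda a:cv2.resize(a,(390,330),interpolation=cv2.INTER_CUBIC)
cv2.imwrite('pics/s5.png',np.hstack([f(s),f(t)]))
```

```text
t 11.9 tcp [ 639.5 -179.8  174.7] vice [ -32.1 -278.9] rot [ 1.799e+02 -1.000e-01 -1.702e+02] F [-0.4  1.1 -0.3] gap 0.0004
```

View pics/s5.png

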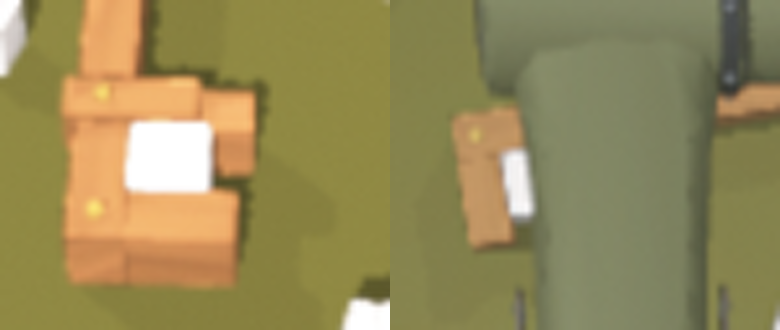

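In the last picture the blank (168,157) is tight against the back fence, side fence and jaw, and the hand is clear of everything. I'll hand the job in.

```bash
python3 -c "
from h import *
print(workorder.close_job())"
```

```text
the job is handed in; nothing more can be done
None
```

I pushed the blank flush against the back fence, closed the jaw on it in the corner of both fences, and handed the job in with the hand clear. The final camera view showed a snug fit, but the hand-in gave no verdict.

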